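# Load the reagent carrier from the cold rack in running order

## Robot

A 6-joint arm with a two-finger parallel gripper is mounted at the origin on the work surface. World frame = base frame: x ahead of the robot, y to its left, z up, the work surface at z = 0. Lengths are in m, angles in degrees, forces in N, time in s.
With the tool pointing down it reaches from about 0.35 to 0.875 m from the base axis. Payload 4.2 kg.
Tool frame: the origin (TCP) lies midway between the tips of the shut fingers; the grasp point (between the pads) lies 19 mm behind it; y points along the fingers, z is the direction in which the jaws open and shut, and the axes are right-handed (so a half turn about y gives the same grasp; the last joint's range is limited). The gripper opens to 87 mm and grips with 3 to 60 N. Pads are 19 mm wide; open, the fingers measure 117 mm over their backs; the gripper's body (75 mm by 190 mm) begins 51 mm behind the grasp point.
Start: joints at [88.728, 22.042, 0.453, 0, -68.411, -14.817], TCP at [0.173, 0.601, 0.223] pointing down, gripper open.
Joint ranges: [-179.83, 179.83], [-69.29, 118.12], [-61.27, 80.66], [-181.25, 117.63], [-171.15, -9.14], [-177.46, 177.46]. Speed limits (degrees/s): [159.86, 159.86, 180, 180, 180, 180].

## Interface

Orientations are given as [roll, pitch, yaw] about the fixed x, y, z axes, in that order (R = Rz(yaw) Ry(pitch) Rx(roll)).
In Python, from workcell import env gives the robot as it stands. The module is installed in compiled form; this text tells all that it offers. Calls block until the motion is done:
- env.goto(position, orientation): joint-space move of the TCP to a pose.
- env.move_straight(position, rotation=None, rate=0.15, force_limit=None): straight line of the TCP; rotation=None keeps the orientation; rate is the mean speed in m/s. With force_limit (N) it stops when the force on the tool has changed by that much, and returns True; else False.
- env.set_joints(angles): joint-space move.
- env.gripper_to(opening, grasp_force=None): opening from 0.0 (shut) to 1.0 (fully open); grasp_force is the grip in N (None keeps the last); returns when the fingers have stopped.
- env.dwell(seconds).
- env.inverse_kinematics(position, orientation): joint angles nearest the present ones, or None.
- env.read_state(): the state.
- env.grab_frame(name): name is "side" or "top" or "wrist"; returns a dict with "image" (384x512x3 uint8, blue, green, red), "fx", "fy", "cx", "cy" (pixels), "position" and "orientation" of the camera in the world. Camera axes: x right, y up, looking along -z (the intrinsics and any distortion apply to the point x, -y, -z); pixel columns grow to the right and rows downward; lengths in m; the calibration is good to about 2 mm. A picture is of the moment at which its call begins. There is no depth.
A pose or a line that the arm cannot do raises env.Unreachable and nothing moves.
- env.close_job(): hands the job in, once; it reports no verdict.
Trained networks look in a picture, given as the dict that the camera call returned (one of the last four; its "shot" number tells which), for a name from the list of things; names that differ only in an ending like _2 or _b are one class to them, and where a whole thing is asked for, a point or a joint stands for the part that bears it (a point fixed in the world has none). Each returns a list of dicts, best first, with "score" (0 to 1); they miss things now and then, are a little off and sometimes report something else, mostly with a low value. They report only what shows in the picture. A call takes as long as a camera call. They do not tell look-alikes from the thing itself.
- env.search_frame(picture, thing): "xyz" ([x, y, z] in m, in world coordinates, good to about 4 mm: the middle of the surface that is visible of it).
- env.trace(picture, thing): "mask" (384x512 bool, what is visible of it).
The state is a dict: "clock": time; "joint_positions": joint angles; "qvel": joint speeds; "joint_torque": joint torques, N m; "position": TCP position; "tool_rot": TCP orientation; "force": force on the tool from outside, world axes, zero at the start; "wrist_torque": the same for the moment, N m; "opening": opening from 0.0 (shut) to 1.0 (fully open).
Only numpy, scipy, OpenCV 4.12 (cv2) and the standard library are available. Lean on these libraries where they do the work, as an engineer would, in place of code of your own. Each camera call takes 0.05 s, during which the arm holds its last target.

## Task

Load the black reagent carrier: move the four containers from the grey cold rack into the carrier's four places, one in each, keeping the order in which they stand now. The container nearest the rack's white label ledge goes into the place next to the carrier's handle, the next one beside it, and so on, so that the one farthest from the ledge ends farthest from the handle. Set each down standing upright on the floor of its place, let go, and never tip one over.

Things in the scene. Friction and masses are not known exactly. Their poses are not given: they have to be found in the camera images.
- cold_rack: The grey rack the containers come from: a tray 264 mm long (x), 68 mm wide (y), 22 mm high, fixed to the table, holding four bored aluminium blocks in a row along its own x at x = -96, -32, 32 and 96 mm. A sloping blank white label ledge, 35 mm long, is on its -x end (towards the robot): the row counts from there. Origin: centre of the tray's underside, on the table.
- carrier: The black reagent carrier to be loaded: 264 mm long (x), 68 mm wide (y), fixed to the table, with four open places in a row along its own x, centred at x = -96, -32, 32 and 96 mm, y = 0. Each place is 60 x 60 mm inside, floor 4 mm above the table, walls 4 mm thick, 26 mm high over the table. A steel bow handle, 45 mm high, is on its +x end (away from the robot), its bar 153 mm from the origin. Origin: centre of its underside, on the table.
- jar: Wide round jar with a ribbed white screw lid over its full width: 42 mm diameter, straight sides, 66 mm high, about 75 g. Origin: centre of its underside; z up. At the start it stands in its block, underside 14 mm above the table; the block's top is 32 mm above the table.
- square_bottle: White square bottle with a small round grey cap: body 38 x 38 mm (sides along its own x and y, square with the rack at the start) up to 60 mm, cap 26 mm diameter, 84 mm high in all, about 80 g. Origin: centre of its underside; z up. At the start it stands in its block, underside 14 mm above the table; the block's top is 32 mm above the table.
- dropper_bottle: Round amber bottle with a black collar and rubber bulb: body 34 mm diameter up to 54 mm, neck and bulb about 20 mm wide, 84 mm high in all, about 65 g. Origin: centre of its underside; z up. At the start it stands in its block, underside 14 mm above the table; the block's top is 32 mm above the table.
- tube: Slim clear round tube standing on its flat skirt, white screw cap: 26 mm diameter up to 66 mm, cap 28 mm diameter, 80 mm high in all, about 45 g. Origin: centre of its underside; z up. At the start it stands in its block, underside 14 mm above the table; the block's top is 32 mm above the table.
- jar_block: The aluminium block, 60 x 58 x 26 mm, whose 48 mm round socket (18 mm deep, about 3 mm clearance all round) holds the jar at the start. It is fixed in the cold rack at one of the four places (which one changes from start to start) and stays there. Origin: centre of its underside; its axes are parallel to the rack's.
- square_bottle_block: The aluminium block, 60 x 58 x 26 mm, whose 44 mm square socket (18 mm deep, about 3 mm clearance all round) holds the square bottle at the start. It is fixed in the cold rack at one of the four places (which one changes from start to start) and stays there. Origin: centre of its underside; its axes are parallel to the rack's.
- dropper_bottle_block: The aluminium block, 60 x 58 x 26 mm, whose 40 mm round socket (18 mm deep, about 3 mm clearance all round) holds the dropper bottle at the start. It is fixed in the cold rack at one of the four places (which one changes from start to start) and stays there. Origin: centre of its underside; its axes are parallel to the rack's.
- tube_block: The aluminium block, 60 x 58 x 26 mm, whose 32 mm round socket (18 mm deep, about 3 mm clearance all round) holds the tube at the start. It is fixed in the cold rack at one of the four places (which one changes from start to start) and stays there. Origin: centre of its underside; its axes are parallel to the rack's.
Mind the look-alikes: they are no part of the job. Leave any turquoise look-alike of the tube alone.

How it is judged (in metres and radians):
At the end, for the whole second after the job is handed in: Each container stands in the carrier place whose rank from the handle equals its starting rank from the ledge: axis within 20 mm of the middle of the place along and across, underside on its floor (within 5 mm), leaning under 0.12 rad, released and at rest (((x of jar_block in the frame of cold_rack between -0.116 and -0.076 m and x of jar in the frame of carrier between 0.076 and 0.116 m) or (x of jar_block in the frame of cold_rack between -0.052 and -0.012 m and x of jar in the frame of carrier between 0.012 and 0.052 m) or (x of jar_block in the frame of cold_rack between 0.012 and 0.052 m and x of jar in the frame of carrier between -0.052 and -0.012 m) or (x of jar_block in the frame of cold_rack between 0.076 and 0.116 m and x of jar in the frame of carrier between -0.116 and -0.076 m)) and y of jar in the frame of carrier between -0.02 and 0.02 m and z of jar in the frame of carrier between 0 and 0.009 m and angle between each of jar, square_bottle, dropper_bottle, tube's own z axis and vertical below 0.12 rad and linear speed of each of jar, square_bottle, dropper_bottle, tube below 0.02 m/s and angular speed of each of jar, square_bottle, dropper_bottle, tube below 0.2 rad/s and ((x of square_bottle_block in the frame of cold_rack between -0.116 and -0.076 m and x of square_bottle in the frame of carrier between 0.076 and 0.116 m) or (x of square_bottle_block in the frame of cold_rack between -0.052 and -0.012 m and x of square_bottle in the frame of carrier between 0.012 and 0.052 m) or (x of square_bottle_block in the frame of cold_rack between 0.012 and 0.052 m and x of square_bottle in the frame of carrier between -0.052 and -0.012 m) or (x of square_bottle_block in the frame of cold_rack between 0.076 and 0.116 m and x of square_bottle in the frame of carrier between -0.116 and -0.076 m)) and y of square_bottle in the frame of carrier between -0.02 and 0.02 m and z of square_bottle in the frame of carrier between 0 and 0.009 m and ((x of dropper_bottle_block in the frame of cold_rack between -0.116 and -0.076 m and x of dropper_bottle in the frame of carrier between 0.076 and 0.116 m) or (x of dropper_bottle_block in the frame of cold_rack between -0.052 and -0.012 m and x of dropper_bottle in the frame of carrier between 0.012 and 0.052 m) or (x of dropper_bottle_block in the frame of cold_rack between 0.012 and 0.052 m and x of dropper_bottle in the frame of carrier between -0.052 and -0.012 m) or (x of dropper_bottle_block in the frame of cold_rack between 0.076 and 0.116 m and x of dropper_bottle in the frame of carrier between -0.116 and -0.076 m)) and y of dropper_bottle in the frame of carrier between -0.02 and 0.02 m and z of dropper_bottle in the frame of carrier between 0 and 0.009 m and ((x of tube_block in the frame of cold_rack between -0.116 and -0.076 m and x of tube in the frame of carrier between 0.076 and 0.116 m) or (x of tube_block in the frame of cold_rack between -0.052 and -0.012 m and x of tube in the frame of carrier between 0.012 and 0.052 m) or (x of tube_block in the frame of cold_rack between 0.012 and 0.052 m and x of tube in the frame of carrier between -0.052 and -0.012 m) or (x of tube_block in the frame of cold_rack between 0.076 and 0.116 m and x of tube in the frame of carrier between -0.116 and -0.076 m)) and y of tube in the frame of carrier between -0.02 and 0.02 m and z of tube in the frame of carrier between 0 and 0.009 m); the robot touches nothing.
It fails at once if the jar is tipped over (leans more than 0.7 rad) (angle between jar's own z axis and vertical above 0.7 rad).
It fails at once if the square bottle is tipped over (leans more than 0.7 rad) (angle between square_bottle's own z axis and vertical above 0.7 rad).
It fails at once if the dropper bottle is tipped over (leans more than 0.7 rad) (angle between dropper_bottle's own z axis and vertical above 0.7 rad).
It fails at once if the tube is tipped over (leans more than 0.7 rad) (angle between tube's own z axis and vertical above 0.7 rad).
It also fails if it takes over 102 s, if anything falls off the work surface, if the arm or the gripper's body presses on something with over 40 N, if the wrist force passes 120 N, or if a joint passes its speed limit or range.

## Working session

There is one attempt and no reset: what is moved stays moved. The work goes in short steps, each a Python script; the robot and the scene stay as the last script left them, time stands still between calls to the robot, and variables do not carry over. Pictures are saved under pics/ and viewed, and the job is handed in when it is done.

```bash
mkdir -p pics; ls
python3 - <<'E'
from workcell import env
import cv2
s=env.read_state(); print(s)
for n in ("top","side","wrist"):
    f=env.grab_frame(n); cv2.imwrite(f"pics/{n}0.png",f["image"])
    print(n,{k:v for k,v in f.items() if k!="image"})
    for t in ("cold_rack","carrier","jar","square_bottle","dropper_bottle","tube","jar_block","square_bottle_block","dropper_bottle_block","tube_block"):
        print(t,[(round(r["score"],2),[round(float(x),3) for x in r["xyz"]]) for r in env.search_frame(f,t)])
E
```

```text
pics
{'clock': 0.0, 'joint_positions': array([ 8.87269095e+01,  2.20910744e+01,  3.81797084e-01, -3.15842626e-02,
       -6.84130268e+01, -1.48173255e+01]), 'qvel': array([ 0.08267602, -0.07265317,  0.00948534,  0.04285232, -0.05164282,
        0.04101051]), 'joint_torque': array([-6.95388881e-04, -3.90670896e+01,  1.87398702e+01,  4.21993509e+00,
        1.07351015e-02, -2.10726162e-04]), 'position': array([0.17301511, 0.59994775, 0.22146338]), 'tool_rot': array([-8.98742557e+01,  2.91028821e-03,  1.63897936e+02]), 'force': array([ 0.21236127, -0.19326434, -0.06243739]), 'wrist_torque': array([-0.00032743, -0.0088301 ,  0.01672835]), 'opening': 1.0010091872856097}
top {'fx': 481.46759721866493, 'fy': 481.46759721866493, 'cx': 253.92513491511372, 'cy': 191.97121328505122, 'position': array([0.48527001, 0.0261707 , 0.91724016]), 'orientation': array([  4.02174614,  -1.15004918, -90.44454101]), 'shot': 1}
cold_rack [(0.7, [0.439, 0.176, 0.021])]
carrier [(0.66, [0.554, -0.223, 0.007])]
jar [(0.69, [0.444, 0.183, 0.078]), (0.32, [0.628, 0.159, 0.078])]
square_bottle [(0.93, [0.625, 0.16
[... 785 characters left out ...]
.424, 0.269, 0.056]), (0.66, [0.506, 0.269, 0.052]), (0.6, [0.502, 0.172, 0.071])]
jar_block [(0.75, [0.427, 0.166, 0.028])]
square_bottle_block [(0.82, [0.618, 0.14, 0.028])]
dropper_bottle_block [(0.85, [0.551, 0.151, 0.029]), (0.25, [0.427, 0.163, 0.03])]
tube_block [(0.65, [0.497, 0.165, 0.032])]
wrist {'fx': 293.5930334045409, 'fy': 293.5930334045409, 'cx': 254.1407464219851, 'cy': 194.64186415533945, 'position': array([0.24418631, 0.58002816, 0.38568839]), 'orientation': array([-1.56093032e+01, -4.42025595e-02, -1.06110410e+02]), 'shot': 3}
cold_rack []
carrier []
jar []
square_bottle []
dropper_bottle []
tube []
jar_block []
square_bottle_block []
dropper_bottle_block []
tube_block []
```

View pics/top0.png

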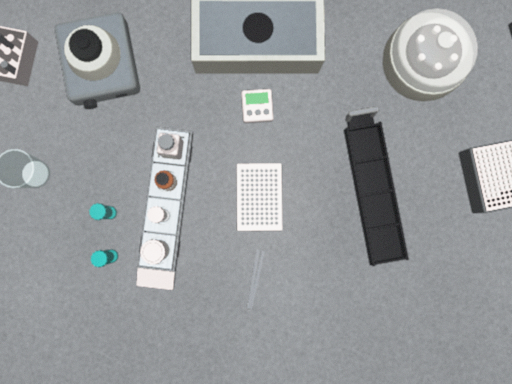

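View pics/side0.png

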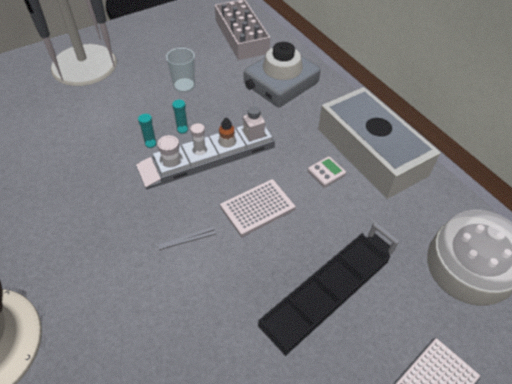

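View pics/wrist0.png

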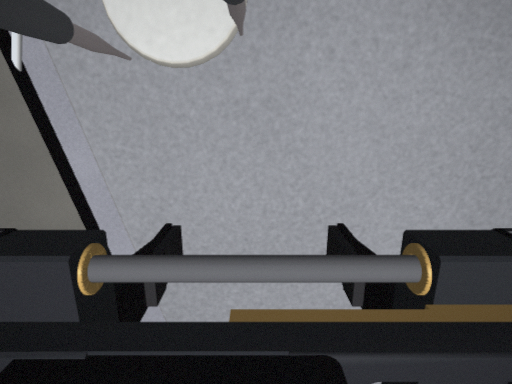

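Top view: the ledge is at the bottom of the rack, (156,279). From there the order is jar (153,251), tube (156,214), dropper (165,180), square bottle (168,144). There are three tube candidates: the white-capped one in the rack at (156,214), and turquoise ones at (100,258) and (98,212). The white-capped one is the right tube. Next I'll confirm that in a crop and fit the poses.

```bash
cat > h.py <<'E'
import numpy as np, cv2
from scipy.spatial.transform import Rotation as Ro
def cam(f):
    R=Ro.from_euler('xyz',f["orientation"],degrees=True).as_matrix()
    return R,np.array(f["position"])
def topl(f,u,v,z):
    R,p=cam(f); d=R@np.array([(u-f["cx"])/f["fx"],-(v-f["cy"])/f["fy"],-1]); return p+d*(z-p[2])/d[2]
def proj(f,P):
    R,p=cam(f); q=(np.atleast_2d(P)-p)@R
    return np.c_[f["cx"]+f["fx"]*q[:,0]/-q[:,2], f["cy"]-f["fy"]*q[:,1]/-q[:,2]]
def fr(x,y,yaw,pts):
    c,s=np.cos(yaw),np.sin(yaw); pts=np.atleast_2d(pts).astype(float)
    return np.c_[x+c*pts[:,0]-s*pts[:,1], y+s*pts[:,0]+c*pts[:,1], pts[:,2]]
E
python3 - <<'E'
from workcell import env
from h import *
from scipy.optimize import least_squares
import pickle
fs=[env.grab_frame(n) for n in ("top","side")]
print(env.read_state()["clock"])
for f in fs:
    f["m"]={}
    for t in ("cold_rack","carrier","jar_block","tube_block","dropper_bottle_block","square_bottle_block"):
        r=env.trace(f,t)
        if r: f["m"][t]=np.array(r[0]["mask"]); print(t,r[0]["score"],f["m"][t].sum())
pickle.dump(fs,open("fs.pkl","wb"))
im=fs[0]["image"]
cv2.imwrite("pics/c1.png",cv2.resize(im[120:300,80:240],None,fx=3.3,fy=3.3,interpolation=cv2.INTER_CUBIC))
cv2.imwrite("pics/c2.png",cv2.resize(im[100:275,330:420],None,fx=3.4,fy=3.4,interpolation=cv2.INTER_CUBIC))
o=im.copy()
o[fs[0]["m"]["carrier"]]=(0,0,255); o[fs[0]["m"]["cold_rack"]]=(0,255,0)
cv2.imwrite("pics/m.png",o)
E
```

```text
1.75
cold_rack 0.76 1438
carrier 0.91 5905
jar_block 0.71 432
tube_block 0.84 724
dropper_bottle_block 0.62 687
cold_rack 0.85 1383
carrier 0.6 6562
jar_block 0.62 400
tube_block 0.61 517
dropper_bottle_block 0.58 326
```

View pics/c1.png

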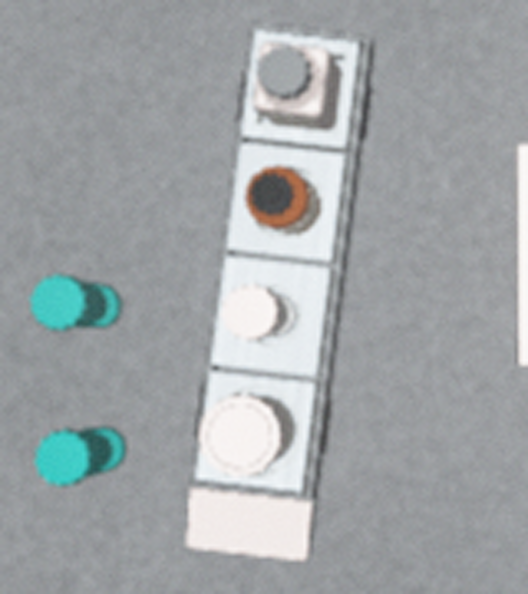

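View pics/c2.png

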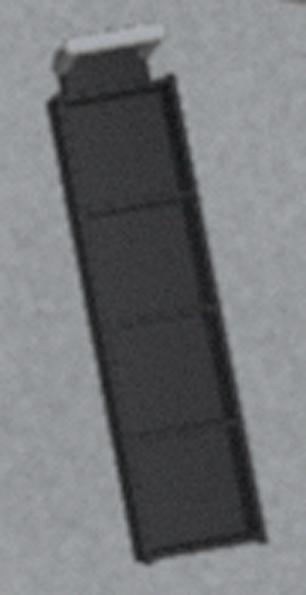

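View pics/m.png

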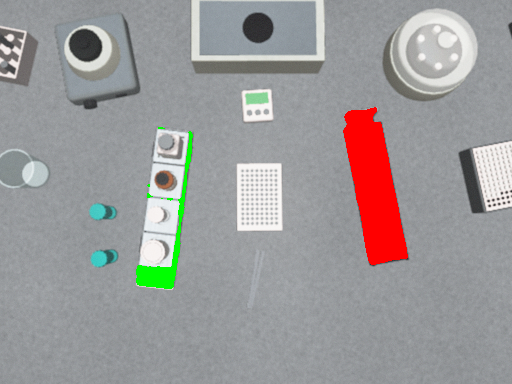

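The crop confirms it: the tube with the white cap stands in the rack's second place, and the two turquoise ones stand outside it. Next I'll fit the poses from the corners and check them with wireframe overlays in both views.

```bash
cat > fit.py <<'E'
from h import *
import pickle
from scipy.optimize import least_squares
fs=pickle.load(open("fs.pkl","rb")); top,side=fs
c1=lambda u,v:(80+(u+.5)/3.3-.5,120+(v+.5)/3.3-.5)
c2=lambda u,v:(330+(u+.5)/3.4-.5,100+(v+.5)/3.4-.5)
def fit(obs,mod,x0):
    obs=np.array(obs)
    r=least_squares(lambda p:(proj(top,fr(*p,mod))-obs).ravel(),x0)
    print(r.x[:2].round(4),np.degrees(r.x[2]).round(2),"res px",r.fun.round(1)); return r.x
rack=fit([c1(255,30),c1(360,43),c1(195,485),c1(306,495)],[(.126,.029,.032),(.126,-.029,.032),(-.126,.029,.032),(-.126,-.029,.032)],[.53,.17,0])
car=fit([c2(265,542),c2(172,78),c2(50,100),c2(140,562)],[(-.132,-.034,.026),(.132,-.034,.026),(.132,.034,.013),(-.132,.034,.013)],[.55,-.22,0])
def box(l,w,z0,z1):
    return [[(sx*l/2,sy*w/2,z) for sx,sy in((1,1),(1,-1),(-1,-1),(-1,1),(1,1))] for z in(z0,z1)]
for n,f in(("top",top),("side",side)):
    S=2; o=cv2.resize(f["image"],None,fx=S,fy=S,interpolation=cv2.INTER_CUBIC)
    def pl(p,pts,col): 
        q=(proj(f,fr(*p,pts))+.5)*S
        cv2.polylines(o,[np.round(q).astype(int)],False,col,1)
    for b in box(.252,.058,.032,.032): pl(rack,b,(0,0,255))
    for b in box(.264,.068,0,.022): pl(rack,b,(0,255,255))
    for b in box(.264,.068,0,.026): pl(car,b,(0,255,255))
    for k in(-96,-32,32,96):
        for b in box(.060,.060,.026,.026): pl(car,[(x+k/1000,y,z) for x,y,z in b],(0,255,0))
    pl(car,[(.153,-.02,.045),(.153,.02,.045)],(0,0,255))
    for k,w,h in((-96,.042,.066),(-32,.028,.08),(32,.020,.084),(96,.026,.084)):
        t=np.linspace(0,6.3,30); pl(rack,np.c_[k/1000+w/2*np.cos(t),w/2*np.sin(t),0*t+.014+h],(255,0,255))
    if n=="top":
        cv2.imwrite("pics/o1.png",cv2.resize(o[230:590,200:420],None,fx=1.6,fy=1.6)); cv2.imwrite("pics/o2.png",cv2.resize(o[190:560,660:860],None,fx=1.6,fy=1.6))
    else: cv2.imwrite("pics/o3.png",o[180:700,240:820])
pickle.dump((rack,car),open("poses.pkl","wb"))
E
python3 fit.py
```

```text
[0.536  0.1725] -6.82 res px [ 0.2  0.8 -0.4  0.4  1.  -0.8 -0.8 -0.3]
[ 0.5444 -0.2208] 9.73 res px [ 0.6  0.8  0.3 -1.5 -0.5 -0.4 -0.4  1. ]
```

```bash
python3 -c "
import cv2,numpy as np
a=cv2.imread('pics/o1.png');b=cv2.imread('pics/o2.png')
h=max(a.shape[0],b.shape[0]);P=lambda x:np.vstack([x,np.zeros((h-x.shape[0],x.shape[1],3),np.uint8)])
cv2.imwrite('pics/o12.png',np.hstack([P(a),P(b)]))"
```

```text
(no output)
```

View pics/o12.png

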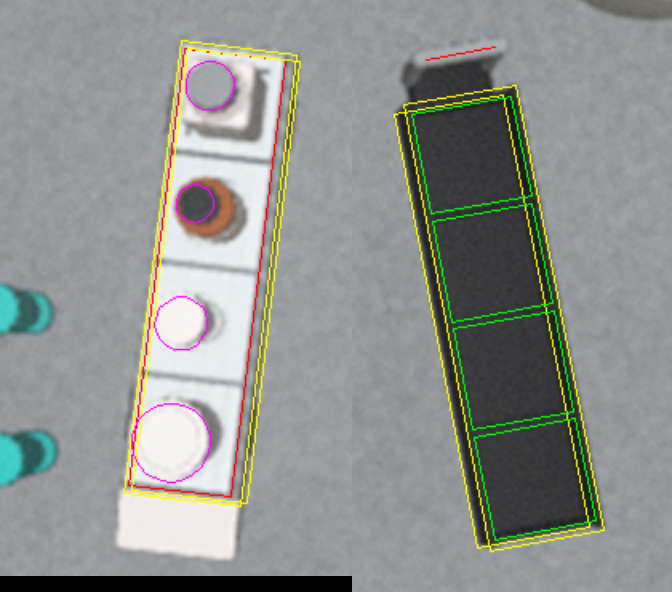

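View pics/o3.png

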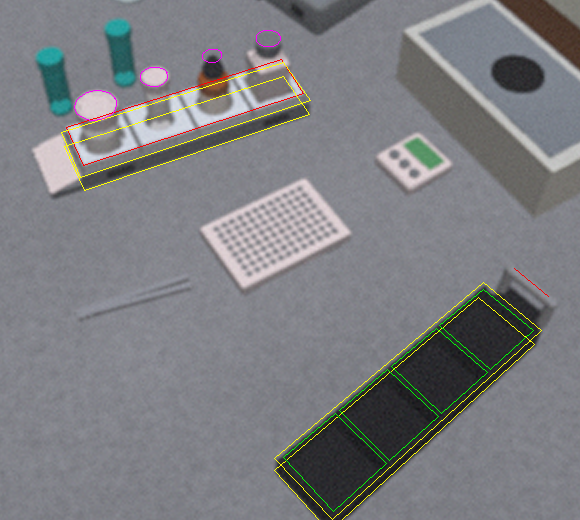

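Fit residuals are about 1 px, and the overlays match the rack, the four caps and the carrier's places to a few mm. Before moving, I'll check reachability of both yaw branches, then move the jar.

```bash
cat > mv.py <<'E'
from workcell import env
from h import *
import pickle
rack,car=pickle.load(open("poses.pkl","rb"))
ry,cy=np.degrees(rack[2])+180,np.degrees(car[2])+180
w=lambda a:(a+180)%360-180
OR=[-90,0,w(ry)]; OC=[-90,0,w(cy)]
K={"jar":(-.096),"tube":(-.032),"dropper_bottle":.032,"square_bottle":.096}
W={"jar":.042,"tube":.026,"dropper_bottle":.034,"square_bottle":.038}
def src(n): return fr(*rack,(K[n],0,0))[0][:2]
def dst(n): return fr(*car,(-K[n],0,0))[0][:2]
def st(tag):
    s=env.read_state(); print(tag,"t",round(s["clock"],2),"p",s["position"].round(4),"F",s["force"].round(1),"op mm",round(s["opening"]*87,1))
def transfer(n,off=(0,0),g=20):
    a=src(n)+np.array(off); b=dst(n)
    env.goto([*a,.17],OR); st("above")
    if env.move_straight([*a,.041],rate=.12,force_limit=15): st("BLOCKED"); return False
    env.gripper_to(W[n]/.087*.7,grasp_force=g); st("grip")
    o=env.read_state()["opening"]*.087
    if abs(o-W[n])>.005: print("BAD GRIP"); return False
    env.move_straight([*a,.17],rate=.12); st("lifted")
    env.goto([*b,.17],OC)
    env.move_straight([*b,.050],rate=.12)
    hit=env.move_straight([*b,.0285],rate=.03,force_limit=4); st(f"down {hit}")
    env.gripper_to(1.0); 
    env.move_straight([*b,.17],rate=.12); st("away")
    return True
E
python3 - <<'E'
from mv import *
for n in K:
    for yaw0 in (0,180):
        for p,y in((src(n),w(ry+yaw0)),(dst(n),w(cy+yaw0))):
            for z in(.17,.03):
                j=env.inverse_kinematics([*p,z],[-90,0,y]); print(n,yaw0,p.round(3),z,None if j is None else np.round(j))
E
```

```text
jar 0 [0.441 0.184] 0.17 [ 42.  10. -24.   0. -55.  41.]
jar 0 [0.441 0.184] 0.03 [ 42.  22. -34.   0. -34.  41.]
jar 0 [ 0.639 -0.205] 0.17 [ -4.  29.   3.   0. -65. 104.]
jar 0 [ 0.639 -0.205] 0.03 [ -4.  36.  -5.   0. -49. 104.]
jar 180 [0.441 0.184] 0.17 [  42.   10.  -24.   -0.  -55. -139.]
jar 180 [0.441 0.184] 0.03 [  42.   22.  -34.   -0.  -34. -139.]
jar 180 [ 0.639 -0.205] 0.17 [ -4.  29.   3.  -0. -65. -76.]
jar 180 [ 0.639 -0.205] 0.03 [ -4.  36.  -5.  -0. -49. -76.]
tube 0 [0.504 0.176] 0.17 [ 37.  16. -17.   0. -57.  46.]
tube 0 [0.504 0.176] 0.03 [ 37.  26. -26.   0. -38.  46.]
tube 0 [ 0.576 -0.215] 0.17 [ -5.  23.  -5.   0. -61. 105.]
tube 0 [ 0.576 -0.215] 0.03 [ -5.  32. -14.   0. -44. 105.]
tube 180 [0.504 0.176] 0.17 [  37.   16.  -17.   -0.  -57. -134.]
tube 180 [0.504 0.176] 0.03 [  37.   26.  -26.   -0.  -38. -134.]
tube 180 [ 0.576 -0.215] 0.17 [ -5.  23.  -5.  -0. -61. -75.]
tube 180 [ 0.576 -0.215] 0.03 [ -5.  32. -14.  -0. -44. -75.]
dropper_bottle 0 [0.568 0.169] 0.17 [ 32.  21.  -9.   0. -60.  51.]
dropper_bottle 0 [0.568 0.169] 0.03 [ 32.  30. -17.   0.
[... 311 characters left out ...]
_bottle 180 [ 0.513 -0.226] 0.17 [ -7.  18. -13.  -0. -59. -73.]
dropper_bottle 180 [ 0.513 -0.226] 0.03 [ -7.  28. -22.  -0. -40. -73.]
square_bottle 0 [0.631 0.161] 0.17 [ 29.  27.   0.   0. -63.  55.]
square_bottle 0 [0.631 0.161] 0.03 [ 29.  35.  -8.   0. -47.  55.]
square_bottle 0 [ 0.45  -0.237] 0.17 [ -9.  13. -20.   0. -56. 109.]
square_bottle 0 [ 0.45  -0.237] 0.03 [ -9.  24. -29.   0. -36. 109.]
square_bottle 180 [0.631 0.161] 0.17 [  29.   27.    0.   -0.  -63. -125.]
square_bottle 180 [0.631 0.161] 0.03 [  29.   35.   -8.   -0.  -47. -125.]
square_bottle 180 [ 0.45  -0.237] 0.17 [ -9.  13. -20.  -0. -56. -71.]
square_bottle 180 [ 0.45  -0.237] 0.03 [ -9.  24. -29.  -0. -36. -71.]
```

Run:
```python
from mv import *
env.move_straight([.22,.48,.22],rate=.2); st("out")
print(transfer("jar"))
for n in("top","side"):
    f=env.grab_frame(n); cv2.imwrite(f"pics/{n}1.png",f["image"])
    print([(round(r["score"],2),np.round(r["xyz"],3)) for r in env.search_frame(f,"jar")])
print(dst("jar"))
```

```text
out t 3.15 p [0.22   0.481  0.2203] F [ 0.3  0.3 -0.4] op mm 87.2
above t 4.54 p [0.4409 0.1849 0.1701] F [ 0.5  0.7 -0.4] op mm 87.1
grip t 6.59 p [0.4407 0.184  0.041 ] F [0.6 0.6 0.1] op mm 41.4
lifted t 7.82 p [0.4401 0.1836 0.1692] F [ 0.3 -0.3  0.1] op mm 41.6
down True t 11.18 p [ 0.6386 -0.2045  0.0309] F [0.2 0.6 2.8] op mm 41.6
away t 13.5 p [ 0.6384 -0.2044  0.1689] F [ 0.3 -0.2 -0.1] op mm 87.1
True
[]
[(0.77, array([ 0.628, -0.209,  0.064]))]
[ 0.63901367 -0.20457391]
```

View pics/side1.png

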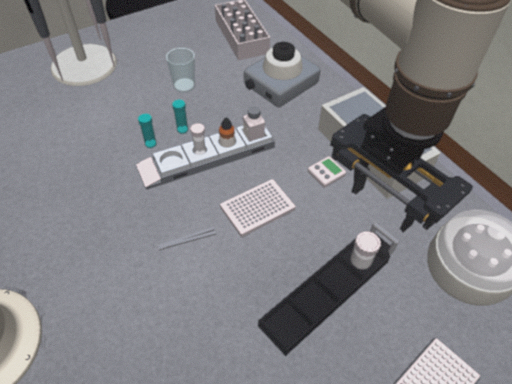

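View pics/top1.png

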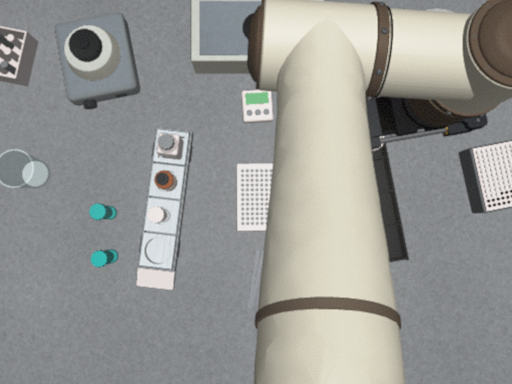

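The jar stands upright in the place next to the handle (side view, (366,250)). Contact came at 30.9 mm against 31 mm expected. Tube next, then the dropper bottle.

Run:
```python
from mv import *
for n in("tube","dropper_bottle"):
    if not transfer(n): break
    f=env.grab_frame("side"); cv2.imwrite(f"pics/side_{n}.png",f["image"])
```

```text
above t 15.2 p [0.5046 0.1759 0.17  ] F [-0.8 -0.2  0.7] op mm 87.2
grip t 17.43 p [0.5042 0.1763 0.0409] F [ 0.   0.5 -0.1] op mm 27.6
lifted t 18.66 p [0.5037 0.176  0.1691] F [ 0.   0.2 -0.4] op mm 27.4
down True t 21.9 p [ 0.5756 -0.2152  0.0308] F [-0.3  0.2  4.1] op mm 27.5
away t 24.4 p [ 0.5754 -0.2153  0.169 ] F [ 0.9 -0.4 -0.3] op mm 86.8
above t 25.88 p [0.5679 0.168  0.1699] F [ 0.7 -0.1  0.1] op mm 86.9
grip t 28.03 p [0.5678 0.1687 0.041 ] F [-0.2 -0.5 -0.2] op mm 33.4
lifted t 29.26 p [0.5672 0.1685 0.169 ] F [ 0.8  0.6 -1.3] op mm 33.8
down True t 32.5 p [ 0.5125 -0.2261  0.0308] F [-1.   1.6  3.7] op mm 33.6
away t 34.92 p [ 0.5123 -0.2261  0.1691] F [-0.9 -0.1  0.3] op mm 86.9
```

```bash
python3 -c "
import cv2,numpy as np
cv2.imwrite('pics/td.png',np.hstack([cv2.imread(f'pics/side_{n}.png')[:, 112:] for n in('tube','dropper_bottle')]))"
```

```text
(no output)
```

View pics/td.png

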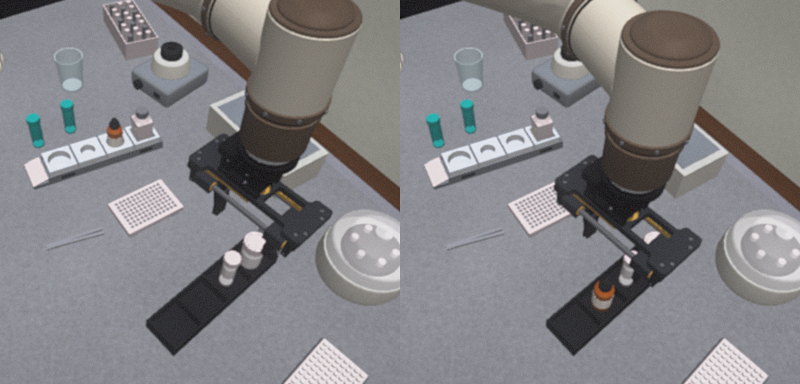

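The tube and the dropper bottle both stand upright in their places. Square bottle next, then I'll clear the view and check all four.

Run:
```python
from mv import *
print(transfer("square_bottle"))
env.goto([.42,.12,.25],OR); st("park")
for nm in("top","side"):
    f=env.grab_frame(nm); im=f["image"]
    cv2.imwrite(f"pics/{nm}F.png",im)
    H={"jar":.066,"tube":.08,"dropper_bottle":.084,"square_bottle":.084}
    for n in K:
        for r in env.search_frame(f,n)[:3]:
            p=np.array(r["xyz"]); c,s=np.cos(car[2]),np.sin(car[2]); d=p[:2]-car[:2]
            print(nm,n,round(r["score"],2),"carrier frame",np.round([c*d[0]+s*d[1],-s*d[0]+c*d[1],p[2]],3),"want x",-K[n])
    if nm=="side":
        cv2.imwrite("pics/crF.png",cv2.resize(im[200:360,240:420],None,fx=3.3,fy=3.3,interpolation=cv2.INTER_CUBIC))
```

```text
above t 36.48 p [0.6312 0.1601 0.1699] F [ 0.  -0.6  1.2] op mm 87.1
grip t 38.57 p [0.6313 0.1611 0.041 ] F [ 0.6 -0.1 -0.2] op mm 38.2
lifted t 39.79 p [0.6307 0.1609 0.1689] F [-1.  -0.2 -0.1] op mm 38.0
down True t 43.17 p [ 0.4495 -0.237   0.0307] F [0.1 1.1 3. ] op mm 38.2
away t 45.53 p [ 0.4492 -0.2368  0.1692] F [ 0.2 -0.2  0.1] op mm 87.1
True
park t 46.91 p [0.42   0.1195 0.2496] F [1.6 0.2 0.3] op mm 87.0
top jar 0.95 carrier frame [0.099 0.006 0.069] want x 0.096
top tube 0.69 carrier frame [0.056 0.494 0.078] want x 0.032
top tube 0.56 carrier frame [0.029 0.011 0.081] want x 0.032
top dropper_bottle 0.78 carrier frame [-0.027  0.012  0.062] want x -0.032
top square_bottle 0.8 carrier frame [-0.089  0.011  0.068] want x -0.096
side jar 0.71 carrier frame [ 0.082 -0.004  0.063] want x 0.096
side tube 0.89 carrier frame [-0.035  0.501  0.054] want x 0.032
side tube 0.88 carrier frame [0.042 0.491 0.048] want x 0.032
side tube 0.84 carrier frame [0.026 0.001 0.067] want x 0.032
side dropper_bottle 0.77 carrier frame [-0.042 -0.009  0.06 ] want x -0.032
side square_bottle 0.94 carrier frame [-0.104 -0.008  0.064] want x -0.096
```

View pics/crF.png

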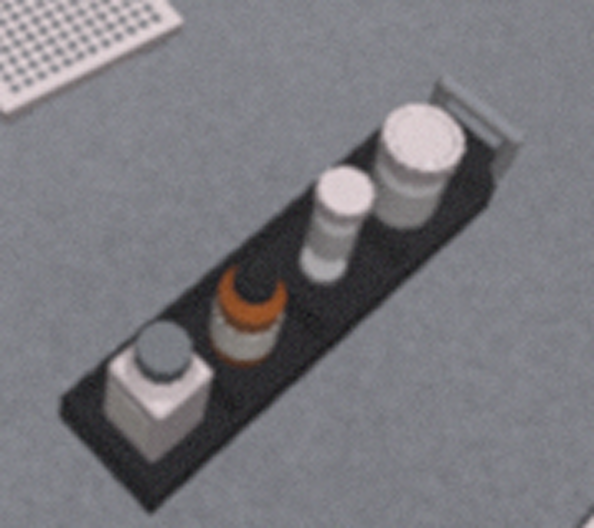

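View pics/topF.png

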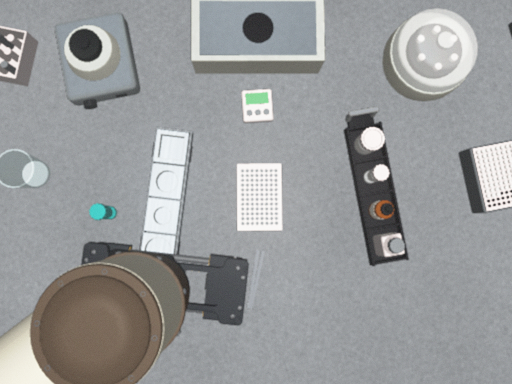

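Both views show all four upright, in the order jar, tube, dropper bottle, square bottle from the handle. One last overlay will check their centring before I hand in.

Run:
```python
from mv import *
f=env.grab_frame("top"); S=5
o=cv2.resize(f["image"][100:275,335:420],None,fx=S,fy=S,interpolation=cv2.INTER_CUBIC)[:,:]
o=cv2.resize(o,None,fx=.68,fy=.68); S*=.68
t=np.linspace(0,6.3,40)
for n,h,d in(("jar",.066,.042),("tube",.08,.028),("dropper_bottle",.084,.02),("square_bottle",.084,.026)):
    q=(proj(f,fr(*car,np.c_[-K[n]+d/2*np.cos(t),d/2*np.sin(t),0*t+.004+h]))-[335,100]+.5)*S
    cv2.polylines(o,[np.round(q).astype(int)],False,(0,255,0),1)
cv2.imwrite("pics/fin.png",o); st("now")
```

```text
now t 47.46 p [0.42   0.1199 0.25  ] F [-0.2  0.5  0.2] op mm 87.1
```

View pics/fin.png

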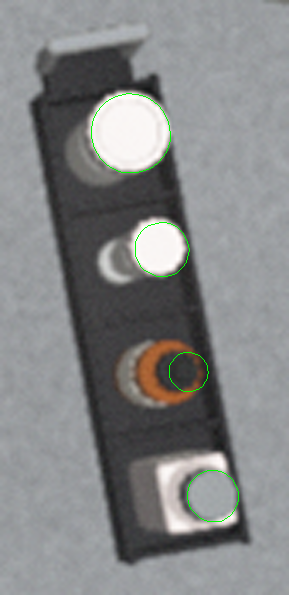

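The caps line up with their expected circles, so each container is centred to within a few mm, upright and released.

```bash
python3 -c "
from workcell import env
print(env.close_job())"
```

```text
the job is handed in; nothing more can be done
None
```

I moved all four containers into the carrier and handed the job in at about 47.5 s of the 102 s allowed; the hand-in gives no verdict. From the handle they stand jar, tube, dropper bottle, square bottle, the same order they had from the ledge. I left the turquoise look-alikes alone.

- **Placing:** each container met the floor with the tool at 30.7–30.9 mm, against 31 mm expected. Each grip width was within about 1.6 mm of the stated size. The tube read 27.5 mm, closer to its 28 mm cap than its 26 mm body.
- **Final look:** the side view shows all four upright. In the top view, the caps sit on the circles drawn for centred containers to within a few mm. The arm was parked clear with the gripper open.
- **Disagreement:** the trained network's positions were up to about 14 mm off along the carrier and 12 mm across it. The across-carrier errors had opposite signs in the two views. I put this down to the network reporting the middle of the visible surface, and relied on the cap overlay instead.

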